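Locate a wooden box against the fence and stop for laser marking

ROBOT

A 7-joint arm with a two-finger parallel gripper is mounted at the origin on the work surface. World frame = base frame: x ahead of the robot, y to its left, z up, the work surface at z = 0. Lengths are in m, angles in rad, forces in N, time in s.
With the tool pointing down it reaches from about 0.4 to 0.85 m from the base axis. Payload 4.5 kg.
Tool frame: the origin (TCP) lies between the finger pads; the fingertips stand 8 mm ahead of it and the grasp point (between the pads) lies 11 mm behind it (tip_extent is the distance from the TCP to the fingertips, in m); z points along the fingers, y is the line along which they close (so a half turn about z gives the same grasp; the last joint's range is limited). The gripper opens to 88 mm and grips with 3 to 60 N. Pads are 18 mm wide; open, the fingers measure 123 mm over their backs; the gripper's body (75 mm by 187 mm) begins 45 mm behind the grasp point.
Start: joints at [1.325, 0.689, -0.195, 1.565, 0.157, 0.902, -0.215], TCP at [0.173, -0.601, 0.247] pointing down, gripper open.
Joint ranges: [-3.01, 3.01], [-0.46, 2.08], [-1.47, 1.51], [0.13, 2.56], [-1, 4.14], [0.04, 2.09], [-2.66, 2.66]. Speed limits (rad/s): [2.57, 2.57, 3.14, 3.14, 3.14, 3.14, 3.14].

INTERFACE

Orientations are given as a rotation vector (axis times angle).
In Python, from plant import sense, snapshot, sign_off, tip_extent gives the robot as it stands. The module is installed in compiled form; this text tells all that it offers.
- The arm moves only by the tool servo_tool, never from a script. Its argument "targets" is a list that holds one entry, the list of rows, each a list of 7 numbers: the shift along the tool's x, y, z normalised to -1 to 1, where 1 is 0.2 m, then the turn, a rotation vector about the tool's x, y, z normalised to -1 to 1, where 1 is 360 degrees, then the opening, from 0 (shut) to 1 (fully open). A call has 1 to 12 rows; each row is the pose to reach, as a shift and turn from the pose commanded when the call began, along the tool's axes at that moment, turning the shorter way round; what a row does not reach only later rows make up. A row lasts 1/8 s, in which the tool goes at most 62.5 mm and 10.7 degrees, less where a joint would pass 70% of its speed; a pose out of reach is approached as far as the arm can. A call with a number of a shift or a turn outside -1 to 1 is refused whole. A call with a gripper value outside its range is refused whole. The fingers move at their own pace and stop on an object; "force" is the grip in N (left out, the last holds). Time passes only in rows, so rows that repeat a pose let the fingers close. It gives the time, the measured TCP pose, the force, the opening and the grip force at its end, in the units of the state.
- sense(): the state, without advancing time (a new reading comes with each control period).
- snapshot(name): name is "side" or "top"; returns a dict with "color" (420x560x3 uint8, red, green, blue), "z_map" (420x560 float32, m along the optical axis (not along the pixel's ray), 0 where there is no reading), "K" (3x3 intrinsics, pixels), "R" (3x3) and "t" (3): a world point X has camera coordinates R X + t. Camera axes: x right, y down, z forward; pixel columns grow to the right and rows downward; lengths in m; the calibration is good to about 2 mm. A picture is of the moment at which its call begins.
- sign_off(): hands the job in; it is judged then, once.
The state is a dict: "time_s": time; "qpos": joint angles; "qvel": joint speeds; "joint_torque": joint torques, N m; "eef_pos": TCP position; "orientation": TCP orientation; "contact_force": force on the tool from outside, world axes, zero at the start; "ft_torque": the same for the moment, N m; "gripper_width": opening from 0.0 (shut) to 1.0 (fully open); "grip_force": force on a finger pad.
Only numpy, scipy, OpenCV 4.12 (cv2) and the standard library are available. Lean on these libraries where they do the work, as an engineer would, in place of code of your own. Each camera call takes 0.05 s, during which the arm holds its last target. There are 200 camera calls.

TASK

Get the long wooden box located for laser marking: with the fingertips, push it along the perforated plate until its far long side lies flush along the steel fence and its end butts against the stop block clamped on that fence. Slide it only, never lift or tip it, and leave the small square box, the round tin and the mouse where they are; finish with the hand clear of everything.

Things in the scene. Friction and masses are not known exactly. Their poses are not given: they have to be found in the camera images.
- box: The work: closed hinged wooden box, 200 mm long (own y axis), 90 mm wide (own x axis), 55 mm high, 0.3 to 0.6 kg (1 to 5 N to slide it), a small flat brass clasp on the long side nearer the robot. Origin at the centre of its underside, z up. Loose on the plate, skewed to the fence by up to 18 degrees, short of the fence and to the right (-y side) of the stop.
- box_far_left (a point): Bottom corner of the long box, at the far long side (+x side, the one that goes to the fence) and the left end (+y, the one that goes to the stop).
- box_far_right (a point): Bottom corner of the long box, at the far long side and the right end (-y).
- fence: Fixed steel fence bar screwed on the plate: 360 mm long (own y axis), 25 mm thick (own x axis), 20 mm high, dark slot and tick marks on top, a screw head at each end. Origin at the centre of its underside, at the height of the plate's top, z up. Its working face looks towards the robot and lies at x = -12.5 mm in its own frame. It may be turned by up to 9 degrees.
- stop: Fixed dark steel stop block straddling the fence, 24 mm wide (own y axis), round clamping knob on top (48 mm above the plate). Its arm, 32 mm high, reaches 60 mm towards the robot from the fence's working face. Axes parallel to the fence's; origin on the fence's centre line, mid-width, at the height of the plate's top. The box butts against its right face (-y side), at y = -12 mm in its own frame.
- plate: Fixed perforated aluminium plate on two rails that run left to right: 340 mm (x) by 560 mm (y), its top 42 mm above the work surface, flat (the holes are shallow marks). Origin below its centre, at the height of the work surface.
- ring_box: Bystander: small square wooden box, 60 x 60 x 45 mm high, loose on the left part of the plate. Origin at the centre of its underside.
- tin: Bystander: round steel tin with a lid, 71 mm across, 58 mm high, standing loose on the left part of the plate. Origin at the centre of its underside.
- mouse: Bystander: black computer mouse, 104 x 60 x 33 mm high, on a thin blue pad on the table to the right of the plate. Origin at the centre of its underside.
Not all that is in view belongs to the job. Of the things like the box, leave any that is green; of the rest the smaller one is meant.

How it is judged:
By the outcome, as a careful person would: the job done as asked, in the order asked, and still so for the second after the job is handed in, with the robot touching nothing.
It also fails if it takes over 58 s, if anything falls off the work surface, if the arm or the gripper's body presses on something with over 40 N, if the wrist force passes 120 N, or if a joint passes its speed limit or range.

## Working session

There is one attempt and no reset: what is moved stays moved. The work goes in short steps, Python scripts to look and compute and a tool call to move; the robot and the scene stay as the last step left them, time stands still between calls to the robot, and variables do not carry over. Pictures are saved under pics/ and viewed, at most 10 in all, crops included, and the job is handed in when it is done.

Besides the shell and the picture viewer there is one more tool, called in YAML: its name, and indented under it one key for each argument. servo_tool: Moves the arm, as the interface text tells. Its arguments: {"type":"object","properties":{"targets":{"type":"array","items":{"type":"array","items":{"type":"array","items":{"type":"number","minimum":-1,"maximum":1}}}},"force":{"type":"number"}},"required":["targets"]}

```bash
mkdir -p pics; cat > h.py <<'E'
import numpy as np, cv2
from plant import sense, snapshot, sign_off, tip_extent
from scipy.spatial.transform import Rotation as Ro
def cloud(s):
    z=s["z_map"];v,u=np.indices(z.shape);K=s["K"]
    c=np.stack([(u-K[0,2])/K[0,0]*z,(v-K[1,2])/K[1,1]*z,z],-1)
    P=(c-s["t"])@s["R"]; P[z==0]=np.nan
    return P
def save(n,im): cv2.imwrite("pics/"+n+".png",np.ascontiguousarray(im[...,::-1]))
E
python3 - <<'E'
from h import *
for n in("top","side"):
    s=snapshot(n);np.savez(n+"0.npz",**s);save(n+"0",s["color"])
    print(n,-s["R"].T@s["t"],s["R"].round(2).tolist())
t=sense();print(t["eef_pos"],Ro.from_rotvec(t["orientation"]).as_matrix().round(3),t["time_s"],tip_extent)
E
```

```text
top [ 0.38033768 -0.13105226  0.97508413] [[0.01, -1.0, -0.01], [-1.0, -0.01, -0.06], [0.06, 0.01, -1.0]]
side [0.2595492  0.77178795 0.88711954] [[-0.98, -0.2, -0.01], [-0.13, 0.65, -0.75], [0.16, -0.73, -0.66]]
[ 0.17237719 -0.6001855   0.24600332] [[ 0.961  0.276 -0.001]
 [ 0.276 -0.961  0.002]
 [-0.    -0.002 -1.   ]] 0.1 0.008
```

View pics/top0.png

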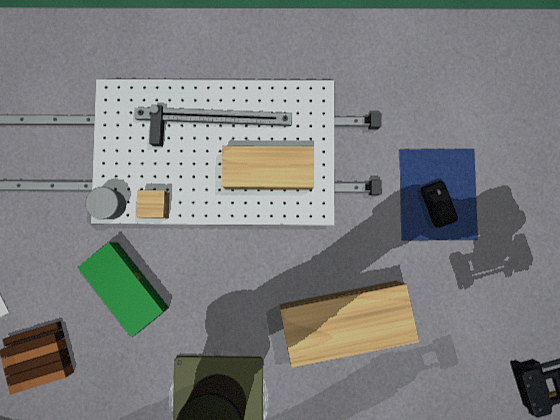

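View pics/side0.png

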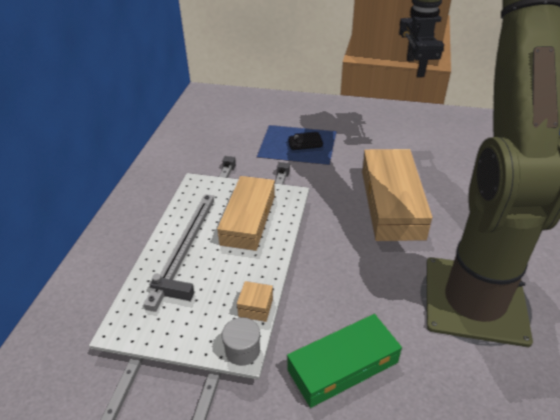

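Three boxes look alike in the top view: green (125,288), excluded; large wooden (348,322) on the table; smaller wooden (268,167) on the plate. The last one fits: it's not green, it's the smaller, and it sits right of the stop (156,125) and short of the fence (135–290, row ~117). I'll confirm that in a crop and measure.

```bash
python3 - <<'E'
from h import *
s=dict(np.load("top0.npz"));P=cloud(s);c=s["color"]
save("crop0",cv2.resize(c[70:235,85:345],None,fx=3,fy=3,interpolation=cv2.INTER_CUBIC))
roi=np.zeros(c.shape[:2],bool);roi[75:230,85:340]=1
pl=P[80:225,180:330,2];print("plate z",np.nanmedian(P[205:220,180:330,2]))
def rect(m,n):
    m=m.astype(np.uint8)
    k,l,st,_=cv2.connectedComponentsWithStats(m);i=1+st[1:,4].argmax();m=l==i
    q=P[m];q=q[np.isfinite(q).all(1)]
    r=cv2.minAreaRect((q[:,:2]*1000).astype(np.float32));print(n,m.sum(),"z",np.median(q[:,2]).round(4),r,"\n",cv2.boxPoints(r).round(1).tolist());return m
z=P[...,2]
def R(a,b,cc,d):
    o=np.zeros_like(roi);o[a:b,cc:d]=1;return o
rect(R(135,200,210,325)&(z>.088)&(z<.105),"box")
rect(R(95,135,130,300)&(z>.055)&(z<.068),"fence")
rect(R(95,160,140,172)&(z>.0695)&(z<.08),"stoparm")
rect(R(180,225,130,175)&(z>.08)&(z<.095),"ring")
rect(R(175,225,80,132)&(z>.09),"tin")
rect(R(75,230,85,340)&(z>.035)&(z<.05),"plate")
# hsv box by ray at z=.097
hsv=cv2.cvtColor(c,cv2.COLOR_RGB2HSV);m=(hsv[...,1]>70)&R(130,205,200,330)&(hsv[...,0]<30)
v,u=np.nonzero(m);K=s["K"];C=-s["R"].T@s["t"]
d=np.stack([(u-K[0,2])/K[0,0],(v-K[1,2])/K[1,1],np.ones(len(u))],-1)@s["R"]
q=C+d*((.097-C[2])/d[:,2])[:,None];r=cv2.minAreaRect((q[:,:2]*1000).astype(np.float32));print("boxray",r,cv2.boxPoints(r).round(1).tolist())
# fence near edge line: per-column lowest-x
m=R(95,135,172,288)&(z>.055)&(z<.068)
pts=[]
for uu in range(175,285):
    k=np.nonzero(m[:,uu])[0]
    if len(k): pts.append([P[k.max(),uu,1],P[k.max(),uu,0],P[k.min(),uu,0]])
pts=np.array(pts);print("near face x=a*y+b",np.polyfit(pts[:,0],pts[:,1],1),np.polyfit(pts[:,0],pts[:,2],1))
E
```

```text
plate z 0.04239224499564825
box 3755 z 0.0973 ((534.9889526367188, -113.93895721435547), (88.89549255371094, 199.02183532714844), 0.23080049455165863) 
 [[490.1000061035156, -14.600000381469727], [490.8999938964844, -213.60000610351562], [579.7999877929688, -213.3000030517578], [579.0, -14.199999809265137]]
fence 1499 z 0.0624 ((642.211181640625, -18.376190185546875), (295.7523193359375, 61.422119140625), 89.5087890625) 
 [[610.2000122070312, -166.0], [671.7000122070312, -166.5], [674.2000122070312, 129.1999969482422], [612.7999877929688, 129.8000030517578]]
stoparm 370 z 0.0746 ((633.206298828125, 140.15884399414062), (25.030813217163086, 87.87187957763672), 87.31974792480469) 
 [[588.7000122070312, 129.6999969482422], [676.5, 125.5999984741211], [677.7000122070312, 150.60000610351562], [589.9000244140625, 154.6999969482422]]
ring 752 z 0.0873 ((453.28729248046875, 143.1084747314453), (57.72417449951172, 61.68910217285156), 0.1718505173921585) 
 [[424.29998779296875, 173.89999389648438], [424.5, 112.19999694824219], [482.20001220703125, 112.4000015258789], [482.1000061035156, 174.0]
[... 172 characters left out ...]
 199.3000030517578], [499.20001220703125, 224.8000030517578], [473.5, 289.8999938964844]]
plate 26695 z 0.0424 ((580.7020874023438, 13.68670654296875), (340.8689880371094, 560.36669921875), 0.07239227741956711) 
 [[409.8999938964844, 293.70001220703125], [410.6000061035156, -266.70001220703125], [751.5, -266.29998779296875], [750.7999877929688, 294.1000061035156]]
boxray ((516.3855590820312, -114.49699401855469), (124.76082611083984, 197.96209716796875), 0.3162386417388916) [[453.5, -15.899999618530273], [454.6000061035156, -213.8000030517578], [579.2999877929688, -213.10000610351562], [578.2000122070312, -15.199999809265137]]
near face x=a*y+b [0.03404552 0.64484871] [0.03354978 0.66828527]
```

View pics/crop0.png

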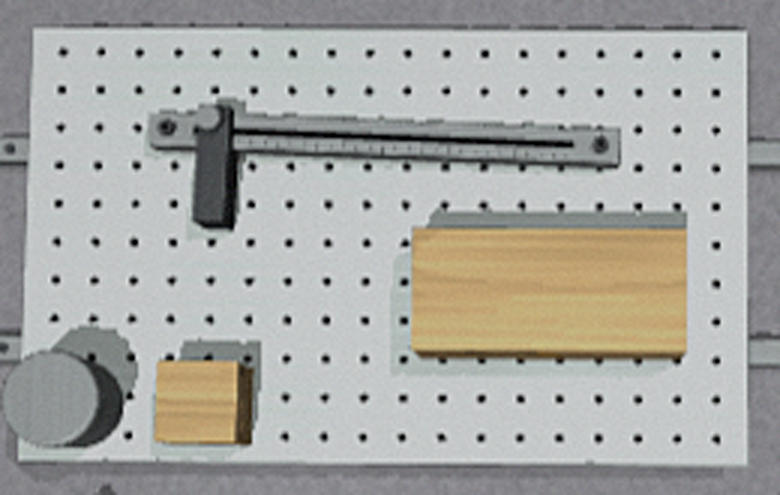

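The crop shows the work as the plain wooden box at crop px (412–686, 228–355), on the plate to the right of the stop and 66 mm short of the fence. Its measured size is 199x89 mm with the top at z=97 mm, which confirms it. The fence is turned about -1.95°. Plan: push the near long side to the fence with two open fingertips, then push the right end to the stop.

servo_tool:
  targets:
    - [[1,-0.97,0,0,0,0.05,1],[1,-0.97,0,0,0,0.05,1],[1,-0.97,0,0,0,0.05,1],[1,-0.97,0,0,0,0.05,1],[1,-0.97,0,0,0,0.05,1],[1,-0.97,0,0,0,0.05,1],[1,-0.97,0,0,0,0.05,1]]

```text
time_s: 0.98
eef_pos: [0.3105, -0.3602, 0.2467]
orientation: [3.14, -0.057, -0.001]
contact_force: [-0.3, -1.2, 0.0]
gripper_width: 1.001
grip_force: 0.0
```

```bash
cat >> h.py <<'E'
def go(x,y,z,yaw=-1.95):
    s=sense();M=Ro.from_rotvec(s["orientation"]).as_matrix()
    T=(Ro.from_euler("z",yaw,degrees=True)*Ro.from_euler("x",180,degrees=True)).as_matrix()
    d=M.T@(np.array([x,y,z])-s["eef_pos"])/.2; r=Ro.from_matrix(M.T@T).as_rotvec()/(2*np.pi)
    print(round(float(s["time_s"]),2),s["eef_pos"].round(4),"F",np.round(s["contact_force"],1),"shift",d.round(4),"turn",r.round(4),"w",s["gripper_width"])
E
python3 -c "
from h import *
go(.455,-.114,.15)"
```

```text
0.97 [ 0.3105 -0.3602  0.2467] F [-0.3 -1.2  0. ] shift [ 0.678  -1.2568  0.4819] turn [ 0.0001  0.0001 -0.0003] w 1.001275277988109
```

servo_tool:
  targets:
    - [[0.68,-1,0,0,0,0,1],[0.68,-1,0,0,0,0,1],[0.68,-1,0,0,0,0,1],[0.68,-1,0,0,0,0,1],[0.68,-1,0.48,0,0,0,1],[0.68,-1,0.48,0,0,0,1],[0.68,-1,0.48,0,0,0,1]]

```text
time_s: 1.85
eef_pos: [0.4523, -0.1651, 0.1488]
orientation: [-3.141, 0.058, 0.008]
contact_force: [-0.3, -0.0, -0.2]
gripper_width: 0.995
grip_force: 0.0
```

```bash
python3 -c "
from h import *
go(.455,-.114,.065)"
```

```text
1.85 [ 0.4523 -0.1651  0.1488] F [-0.3 -0.  -0.2] shift [ 0.006  -0.256   0.4189] turn [-0.      0.0008 -0.0005] w 0.9951829530259888
```

servo_tool:
  targets:
    - [[0,-0.256,0,0,0,0,1],[0,-0.256,0.2,0,0,0,1],[0,-0.256,0.42,0,0,0,1],[0,-0.256,0.42,0,0,0,1],[0,-0.256,0.42,0,0,0,1],[0,-0.256,0.42,0,0,0,1]]

```text
time_s: 2.6
eef_pos: [0.457, -0.1134, 0.0686]
orientation: [3.14, -0.055, 0.006]
contact_force: [0.6, 0.7, 1.0]
gripper_width: 0.998
grip_force: 0.0
```

```bash
python3 -c "
from h import *
go(.53,-.114,.065)"
```

```text
2.6 [ 0.457  -0.1134  0.0686] F [0.6 0.7 1. ] shift [ 0.3646 -0.0099  0.0195] turn [ 0.0001 -0.0006 -0.0002] w 0.9984532381212912
```

servo_tool:
  targets:
    - [[0.05,0,0,0,0,0,1],[0.08,0,0,0,0,0,1],[0.11,0,0,0,0,0,1],[0.14,0,0,0,0,0,1],[0.17,0,0,0,0,0,1],[0.2,0,0,0,0,0,1],[0.23,0,0,0,0,0,1],[0.26,0,0,0,0,0,1],[0.29,0,0,0,0,0,1],[0.32,0,0,0,0,0,1],[0.35,0,0,0,0,0,1],[0.365,0,0,0,0,0,1]]

```text
time_s: 4.1
eef_pos: [0.5291, -0.1151, 0.0667]
orientation: [3.141, -0.054, 0.0]
contact_force: [-2.6, -0.4, 1.5]
gripper_width: 1.002
grip_force: 1.2
```

```bash
cat >> h.py <<'E'
def box(n=None):
    s=snapshot("top");P=cloud(s);z=P[...,2]
    if n: save(n,cv2.resize(s["color"][70:235,85:345],None,fx=3,fy=3,interpolation=cv2.INTER_CUBIC))
    hsv=cv2.cvtColor(s["color"],cv2.COLOR_RGB2HSV)
    m=(z>.090)&(z<.103)&(P[...,0]>.47)&(P[...,0]<.68)&(P[...,1]<.18)&(hsv[...,1]>60)&(hsv[...,0]<30)
    k,l,st,_=cv2.connectedComponentsWithStats(m.astype(np.uint8));q=P[l==1+st[1:,4].argmax()]
    r=cv2.minAreaRect((q[:,:2]*1000).astype(np.float32));print(r,cv2.boxPoints(r).round(1).tolist())
E
python3 -c "
from h import *
go(.542,-.114,.065);box('push1')"
```

```text
4.1 [ 0.5291 -0.1151  0.0667] F [-2.6 -0.4  1.5] shift [ 0.0641 -0.0078  0.0087] turn [ 0. -0. -0.] w 1.0023255321048816
((599.2924194335938, -197.97738647460938), (54.58985900878906, 39.8287239074707), 1.3794134855270386) [[571.5, -178.6999969482422], [572.5, -218.5], [627.0999755859375, -217.1999969482422], [626.0999755859375, -177.39999389648438]]
```

View pics/push1.png

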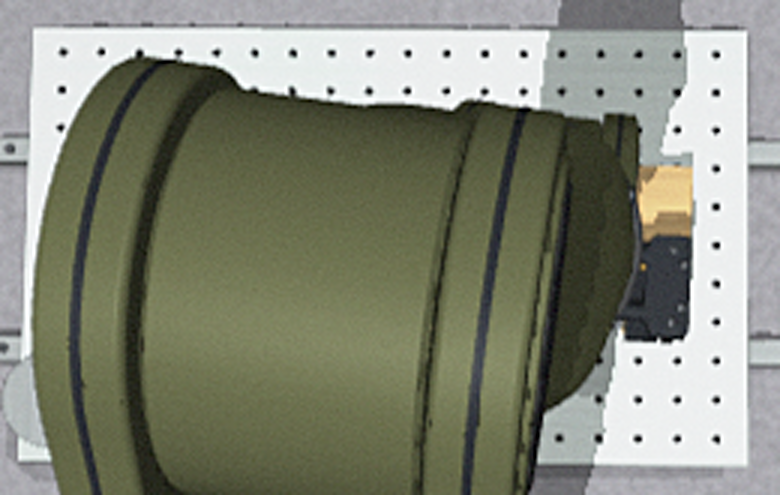

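The arm hides most of the box. Its right part (crop px 637–692, 165–237) is visible, with the far edge at x≈0.627, about 11 mm short of the fence line. I'll continue gently.

servo_tool:
  targets:
    - [[0.02,0,0,0,0,0,1],[0.035,0,0,0,0,0,1],[0.045,0,0,0,0,0,1],[0.055,0,0,0,0,0,1],[0.06,0,0,0,0,0,1],[0.06,0,0,0,0,0,1]]

```text
time_s: 4.9
eef_pos: [0.5397, -0.1156, 0.0667]
orientation: [3.141, -0.054, -0.003]
contact_force: [-4.6, 0.0, 3.2]
gripper_width: 1.0
grip_force: 2.6
```

servo_tool:
  targets:
    - [[0.005,0,0,0,0,0,1],[0.01,0,0,0,0,0,1],[0.01,0,0,0,0,0,1]]

```text
time_s: 5.28
eef_pos: [0.5396, -0.1156, 0.0666]
orientation: [-3.141, 0.054, 0.01]
contact_force: [-9.1, 1.3, 6.3]
gripper_width: 0.999
grip_force: 4.3
```

servo_tool:
  targets:
    - [[-0.2,0,0,0,0,0,1],[-0.2,0,0,0,0,0,1],[-0.2,0,-0.45,0,0,0,1],[-0.2,0,-0.45,0,0,0,1],[-0.2,0.8,-0.45,0,0,0,0.4],[-0.2,0.8,-0.45,0,0,0,0.4],[-0.2,0.8,-0.45,0,0,0,0.4],[-0.2,0.8,-0.45,0,0,0,0.4]]

```text
time_s: 6.28
eef_pos: [0.4984, -0.2791, 0.1572]
orientation: [3.137, -0.064, 0.007]
contact_force: [0.8, 1.7, 0.0]
gripper_width: 0.569
grip_force: 0.0
```

```bash
python3 -c "
from h import *
go(.591,-.265,.155,88.05);print(sense()['qpos'].round(2));box()"
```

```text
6.28 [ 0.4984 -0.2791  0.1572] F [0.8 1.7 0. ] shift [ 0.4595 -0.0892  0.0126] turn [ 1.00e-03 -1.00e-04 -2.51e-01] w 0.5692829251633621
[ 0.47  0.74 -0.06  1.82  0.08  0.58 -1.26]
((595.473876953125, -117.8841781616211), (199.12203979492188, 91.16514587402344), 87.88986206054688) [[546.2999877929688, -215.6999969482422], [637.4000244140625, -219.10000610351562], [644.7000122070312, -20.100000381469727], [553.5999755859375, -16.700000762939453]]
```

servo_tool:
  targets:
    - [[0.46,-0.07,0,0,0,0.03,0.4],[0.46,-0.07,0,0,0,0.06,0.4],[0.46,-0.07,0,0,0,0.09,0.4],[0.46,-0.07,0,0,0,0.12,0.4],[0.46,-0.07,0,0,0,0.15,0.4],[0.46,-0.07,0,0,0,0.18,0.4],[0.46,-0.07,0,0,0,0.21,0.4],[0.46,-0.07,0,0,0,0.24,0.4],[0.46,-0.07,0,0,0,0.249,0.4],[0.46,-0.07,0,0,0,0.249,0.4]]

```text
time_s: 7.58
eef_pos: [0.5911, -0.2609, 0.1566]
orientation: [-2.194, 2.247, -0.0]
contact_force: [0.1, -0.1, 0.3]
gripper_width: 0.401
grip_force: 0.0
```

```bash
python3 -c "
from h import *
go(.59,-.248,.065,-91.95);print(sense()['qpos'].round(2))"
```

```text
7.58 [ 0.5911 -0.2609  0.1566] F [ 0.1 -0.1  0.3] shift [-0.0642  0.0075  0.4579] turn [-0.0002  0.0001  0.0016] w 0.40087597171336703
[ 0.14  0.86  0.39  1.6  -0.42  0.77 -2.45]
```

Joint 7 is near its limit at -2.45, so I'm turning back the other way by 180° while still up high.

servo_tool:
  targets:
    - [[0,0,0,0,0,-0.03,0.4],[0,0,0,0,0,-0.06,0.4],[0,0,0,0,0,-0.09,0.4],[0,0,0,0,0,-0.12,0.4],[0,0,0,0,0,-0.15,0.4],[0,0,0,0,0,-0.18,0.4],[0,0,0,0,0,-0.21,0.4],[0,0,0,0,0,-0.24,0.4],[0,0,0,0,0,-0.25,0.4]]

```text
time_s: 8.7
eef_pos: [0.5906, -0.2623, 0.157]
orientation: [-3.141, 0.034, -0.002]
contact_force: [1.3, 0.5, 0.0]
gripper_width: 0.396
grip_force: 0.0
```

servo_tool:
  targets:
    - [[0,0,0,0,0,-0.03,0.4],[0,0,0,0,0,-0.06,0.4],[0,0,0,0,0,-0.09,0.4],[0,0,0,0,0,-0.12,0.4],[0,0,0,0,0,-0.15,0.4],[0,0,0,0,0,-0.18,0.4],[0,0,0,0,0,-0.21,0.4],[0,0,0,0,0,-0.24,0.4],[0,0,0,0,0,-0.25,0.4],[0,0,0,0,0,-0.25,0.4]]

```text
time_s: 9.95
eef_pos: [0.5903, -0.2626, 0.1569]
orientation: [2.251, 2.191, 0.002]
contact_force: [0.7, -0.1, -0.1]
gripper_width: 0.398
grip_force: 0.0
```

```bash
python3 -c "
from h import *
go(.59,-.250,.065,88.05);print(sense()['qpos'].round(2))"
```

```text
9.95 [ 0.5903 -0.2626  0.1569] F [ 0.7 -0.1 -0.1] shift [ 0.0627 -0.0039  0.4597] turn [ 0.0002 -0.0001  0.0011] w 0.39806603990144096
[ 0.61  0.86 -0.49  1.57  0.5   0.84 -0.11]
```

servo_tool:
  targets:
    - [[0,0,0.23,0,0,0.001,0.4],[0,0,0.46,0,0,0.001,0.4],[0,0,0.46,0,0,0.001,0.4],[0.1,0,0.46,0,0,0.001,0.4],[0.16,0,0.46,0,0,0.001,0.4],[0.19,0,0.46,0,0,0.001,0.4],[0.22,0,0.46,0,0,0.001,0.4],[0.25,0,0.46,0,0,0.001,0.4],[0.28,0.005,0.46,0,0,0.001,0.4],[0.31,0.005,0.46,0,0,0.001,0.4],[0.34,0.005,0.46,0,0,0.001,0.4],[0.37,0.005,0.46,0,0,0.001,0.4]]

```text
time_s: 11.45
eef_pos: [0.5927, -0.1889, 0.0646]
orientation: [-2.259, -2.183, 0.0]
contact_force: [-0.1, -3.1, 2.0]
gripper_width: 0.399
grip_force: 1.3
```

```bash
python3 -c "
from h import *
go(.59,-.090,.065,88.05);print(sense()['qpos'].round(2));box('push2')"
```

```text
11.45 [ 0.5927 -0.1889  0.0646] F [-0.1 -3.1  2. ] shift [ 0.494  -0.0306 -0.0019] turn [-0. -0. -0.] w 0.39946385363059633
[ 0.45  0.95 -0.39  1.69  0.57  0.62 -0.3 ]
((596.1310424804688, -71.25465393066406), (182.88258361816406, 91.33642578125), 87.92733764648438) [[547.2000122070312, -161.0], [638.5, -164.3000030517578], [645.0999755859375, 18.5], [553.7999877929688, 21.799999237060547]]
```

View pics/push2.png

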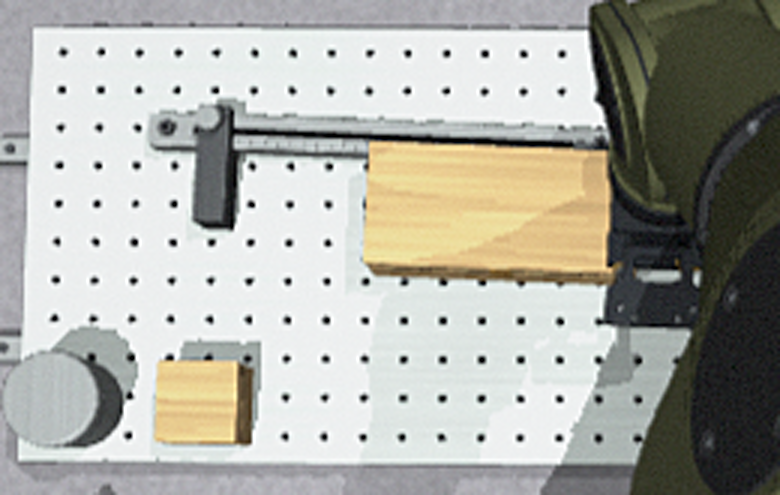

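The box slides along the fence squarely. Its left end is at crop px ~367 and the stop's right face at ~236, with about 108 mm to go.

servo_tool:
  targets:
    - [[0.04,0,0,0,0,0,0.4],[0.08,0,0,0,0,0,0.4],[0.12,0,0,0,0,0,0.4],[0.16,0,0,0,0,0,0.4],[0.2,0.005,0,0,0,0,0.4],[0.24,0.005,0,0,0,0,0.4],[0.28,0.005,0,0,0,0,0.4],[0.32,0.005,0,0,0,0,0.4],[0.36,0.005,0,0,0,0,0.4],[0.4,0.005,0,0,0,0,0.4],[0.43,0.005,0,0,0,0,0.4],[0.46,0.005,0,0,0,0,0.4]]

```text
time_s: 13.0
eef_pos: [0.5969, -0.0973, 0.0647]
orientation: [2.259, 2.183, -0.001]
contact_force: [0.2, -2.0, -0.6]
gripper_width: 0.4
grip_force: 0.9
```

servo_tool:
  targets:
    - [[0.02,0,0,0,0,0,0.4],[0.035,0,0,0,0,0,0.4],[0.05,0,0,0,0,0,0.4],[0.06,0,0,0,0,0,0.4],[0.065,0,0,0,0,0,0.4],[0.065,0,0,0,0,0,0.4]]

```text
time_s: 13.75
eef_pos: [0.5973, -0.0844, 0.0647]
orientation: [-2.259, -2.183, 0.0]
contact_force: [-2.0, -1.2, -0.4]
gripper_width: 0.4
grip_force: 0.8
```

```bash
python3 -c "
from h import *
go(.59,-.080,.065,88.05);print(sense()['qpos'].round(2));box()"
```

```text
13.75 [ 0.5973 -0.0844  0.0647] F [-2.  -1.2 -0.4] shift [ 0.0208 -0.0374 -0.0013] turn [-0.      0.     -0.0001] w 0.4000499707720226
[ 0.27  0.93 -0.36  1.75  0.56  0.56 -0.48]
((601.2590942382812, 58.318119049072266), (132.32449340820312, 92.04149627685547), 88.29447937011719) [[553.2999877929688, -6.400000095367432], [645.2999877929688, -9.199999809265137], [649.2000122070312, 123.0999984741211], [557.2000122070312, 125.80000305175781]]
```

servo_tool:
  targets:
    - [[0.006,0,0,0,0,0,0.4],[0.012,0,0,0,0,0,0.4],[0.018,0,0,0,0,0,0.4],[0.018,0,0,0,0,0,0.4]]

```text
time_s: 14.3
eef_pos: [0.5975, -0.0807, 0.0648]
orientation: [-2.259, -2.183, -0.0]
contact_force: [-0.2, -2.1, -0.1]
gripper_width: 0.397
grip_force: 1.0
```

servo_tool:
  targets:
    - [[0.005,0,0,0,0,0,0.4],[0.01,0,0,0,0,0,0.4],[0.01,0,0,0,0,0,0.4]]

```text
time_s: 14.68
eef_pos: [0.5975, -0.0794, 0.0647]
orientation: [2.259, 2.182, -0.001]
contact_force: [-1.1, -4.4, 1.4]
gripper_width: 0.4
grip_force: 1.9
```

servo_tool:
  targets:
    - [[0.005,0,0,0,0,0,0.4],[0.01,0,0,0,0,0,0.4],[0.01,0,0,0,0,0,0.4]]

```text
time_s: 15.05
eef_pos: [0.5975, -0.0794, 0.0648]
orientation: [2.259, 2.18, -0.004]
contact_force: [-1.5, -7.3, 1.3]
gripper_width: 0.401
grip_force: 3.6
```

The push stalled with rising force, so the box is against the stop. I'll back off and look.

servo_tool:
  targets:
    - [[-0.25,0,0,0,0,0,0.4],[-0.25,0,0,0,0,0,0.4],[-0.25,0,-0.45,0,0,0,0.4],[-0.25,0,-0.45,0,0,0,0.4],[-0.9,0,-0.45,0,0,0,0.4],[-0.9,0,-0.45,0,0,0,0.4],[-0.9,0,-0.45,0,0,0,0.4],[-0.9,0,-0.45,0,0,0,0.4]]

```text
time_s: 16.05
eef_pos: [0.5922, -0.255, 0.1547]
orientation: [-2.258, -2.183, -0.004]
contact_force: [-0.2, -0.0, 0.2]
gripper_width: 0.4
grip_force: 0.0
```

```bash
python3 -c "
from h import *
go(.5,-.2,.155);box('after')
save('afters',snapshot('side')['color'])"
```

```text
16.05 [ 0.5922 -0.255   0.1547] F [-0.2 -0.   0.2] shift [ 0.2595 -0.47   -0.0017] turn [-1.0e-04 -5.0e-04  2.5e-01] w 0.40004663718026134
((600.304443359375, 30.032379150390625), (200.7601776123047, 91.42584228515625), 88.12853240966797) [[551.2999877929688, -68.80000305175781], [642.7000122070312, -71.80000305175781], [649.2999877929688, 128.89999389648438], [557.9000244140625, 131.89999389648438]]
```

View pics/after.png

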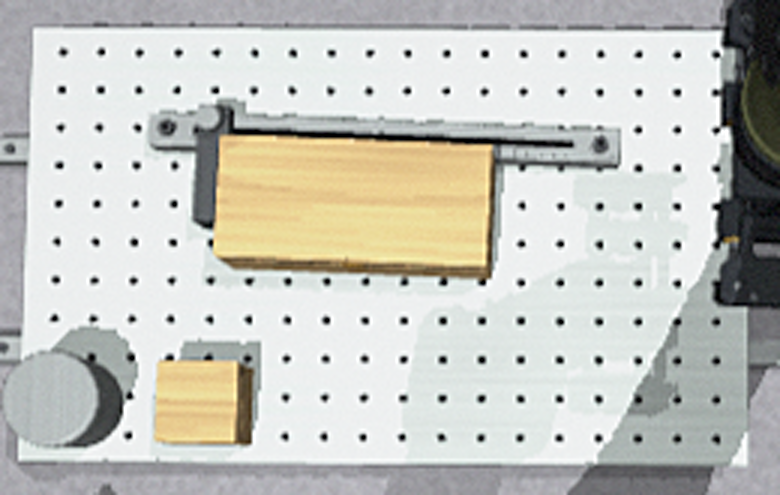

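The box lies along the fence (top edge x=0.6427 and 0.6493 against the fence line at 0.6424 and 0.6492), with its left end on the stop at crop px ~215–218. I'll do one light seating press on the near side for certainty.

servo_tool:
  targets:
    - [[0,-0.41,0,0,0,0.03,1],[0.2,-0.41,0,0,0,0.06,1],[0.4,-0.41,0,0,0,0.09,1],[0.6,-0.41,0,0,0,0.12,1],[0.8,-0.41,0,0,0,0.15,1],[1,-0.41,0,0,0,0.18,1],[1,-0.41,0,0,0,0.21,1],[1,-0.41,0,0,0,0.24,1],[1,-0.41,0,0,0,0.25,1],[1,-0.41,0,0,0,0.25,1]]

```text
time_s: 17.4
eef_pos: [0.5164, -0.0516, 0.1548]
orientation: [-3.14, 0.047, -0.0]
contact_force: [0.1, 0.1, -0.7]
gripper_width: 0.995
grip_force: 0.0
```

```bash
python3 -c "
from h import *
go(.515,.022,.065);print(sense()['qpos'].round(2))"
```

```text
17.4 [ 0.5164 -0.0516  0.1548] F [ 0.1  0.1 -0.7] shift [-0.0179 -0.367   0.4495] turn [-0.0002 -0.      0.0007] w 0.9954526005016437
[ 0.01  0.69  0.01  1.98 -0.01  0.47 -1.58]
```

servo_tool:
  targets:
    - [[-0.02,-0.36,0,0,0,0.001,1],[-0.02,-0.36,0,0,0,0.001,1],[-0.02,-0.36,0.23,0,0,0.001,1],[-0.02,-0.36,0.45,0,0,0.001,1],[-0.02,-0.36,0.45,0,0,0.001,1],[0.04,-0.36,0.45,0,0,0.001,1],[0.08,-0.36,0.45,0,0,0.001,1],[0.11,-0.36,0.45,0,0,0.001,1],[0.12,-0.36,0.45,0,0,0.001,1],[0.125,-0.36,0.45,0,0,0.001,1],[0.13,-0.36,0.45,0,0,0.001,1],[0.13,-0.36,0.45,0,0,0.001,1]]

```text
time_s: 18.9
eef_pos: [0.544, 0.017, 0.0646]
orientation: [3.141, -0.063, -0.003]
contact_force: [-1.1, -0.4, 0.8]
gripper_width: 0.998
grip_force: 0.9
```

servo_tool:
  targets:
    - [[0.005,0,0,0,0,0,1],[0.01,0,0,0,0,0,1],[0.01,0,0,0,0,0,1]]

```text
time_s: 19.27
eef_pos: [0.5441, 0.017, 0.0645]
orientation: [3.141, -0.062, -0.009]
contact_force: [-5.8, -0.5, 4.9]
gripper_width: 1.0
grip_force: 3.2
```

Contact comes exactly where flush predicts and doesn't yield, so the box is seated. Retreating.

servo_tool:
  targets:
    - [[-0.15,0,0,0,0,0,1],[-0.15,0,0,0,0,0,1],[-0.15,0,-0.4,0,0,0,1],[-0.15,0,-0.8,0,0,0,1],[-0.15,0,-0.8,0,0,0,1],[-0.5,1,-0.8,0,0,0,1],[-0.5,1,-0.8,0,0,0,1],[-0.5,1,-0.8,0,0,0,1],[-0.5,1,-0.8,0,0,0,1],[-0.5,1,-0.8,0,0,0,1]]

```text
time_s: 20.52
eef_pos: [0.4394, -0.1816, 0.2252]
orientation: [3.139, -0.072, 0.004]
contact_force: [0.2, 0.1, 0.6]
gripper_width: 1.002
grip_force: 0.0
```

servo_tool:
  targets:
    - [[0,0.8,0,0,0,0,1],[0,0.8,0,0,0,0,1],[0,0.8,0,0,0,0,1],[0,0.8,0,0,0,0,1]]

```text
time_s: 21.02
eef_pos: [0.4336, -0.341, 0.2248]
orientation: [3.139, -0.069, 0.003]
contact_force: [0.6, 1.0, -0.5]
gripper_width: 1.0
grip_force: 0.0
```

```bash
python3 -c "
from h import *
go(.5,-.2,.155);box('fin')
s=snapshot('side')['color'];save('fins',cv2.resize(s[160:370,90:320],None,fx=2.6,fy=2.6,interpolation=cv2.INTER_CUBIC))"
```

```text
21.02 [ 0.4336 -0.341   0.2248] F [ 0.6  1.  -0.5] shift [ 0.3004 -0.7197  0.3482] turn [ 0.0003 -0.0003 -0.0015] w 1.0001493756389948
((600.1824951171875, 29.746109008789062), (200.1097412109375, 91.23411560058594), 88.24400329589844) [[551.5, -68.9000015258789], [642.7000122070312, -71.69999694824219], [648.7999877929688, 128.39999389648438], [557.7000122070312, 131.1999969482422]]
```

View pics/fin.png

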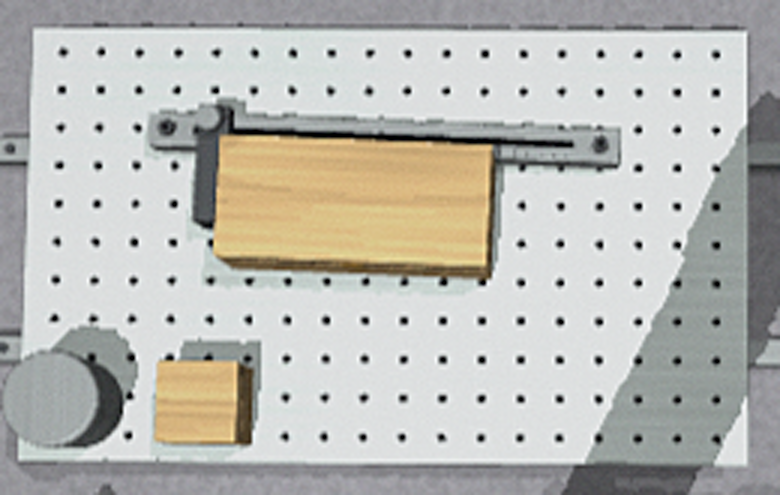

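View pics/fins.png

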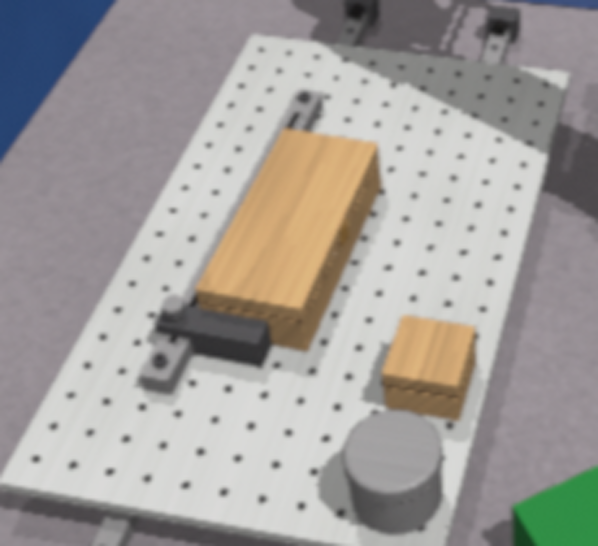

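Both views show the box flush along the fence (top crop px 220–492, ~140) and butted on the stop (px ~215). The ring box and tin haven't moved, and the hand is clear.

```bash
python3 -c "
from h import *
print(sign_off())"
```

```text
the job is handed in; nothing more can be done
None
```

The long wooden box is flush along the fence and butted against the stop, as far as the camera can measure (about 1 mm); the hand is clear, the small square box, tin and mouse were not touched, and the job was handed in at about 21 s.

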